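Find the full tin of mosaic discs by its weight

ROBOT

A 6-joint arm with a two-finger parallel gripper is mounted at the origin on the work surface. World frame = base frame: x ahead of the robot, y to its left, z up, the work surface at z = 0. Lengths are in m, angles in rad, forces in N, time in s.
With the tool pointing down it reaches from about 0.35 to 0.775 m from the base axis. Payload 5.5 kg.
Tool frame: the origin (TCP) lies between the finger pads; the fingertips stand 22 mm ahead of it and the grasp point (between the pads) lies 3 mm ahead of it (env.finger_overhang is the distance from the TCP to the fingertips, in m); y points along the fingers, x is the direction in which the jaws open and shut, and the axes are right-handed (so a half turn about y gives the same grasp; the last joint's range is limited). The gripper opens to 85 mm and grips with 20 to 120 N. Pads are 22 mm wide; open, the fingers measure 114 mm over their backs; the gripper's body (76 mm by 85 mm) begins 54 mm behind the grasp point. The pads swing forward as they close: fully open they stand 13 mm farther back than shut.
Start: joints at [1.095, 0.313, 0.046, 1.304, 0, 1.431], TCP at [0.19, 0.543, 0.253] pointing down, gripper open.
Joint ranges: [-2.76, 2.76], [-0.86, 1.69], [-1.03, 1.26], [-2.2, 2.34], [-1.47, 1.5], [-3.14, 3.14]. Speed limits (rad/s): [2.57, 2.57, 3.14, 3.14, 3.14, 3.14].

INTERFACE

Orientations are given as a unit quaternion [w, x, y, z].
In Python, from workcell import monitor, cams, job, env gives the robot as it stands.
- The arm moves only by the tool drive_tool, never from a script. Its argument "plan" is text: rows parted by semicolons, each of 7 numbers parted by spaces: the opening, from -1 (shut) to 1 (fully open), then the shift along the tool's x, y, z in mm, then the turn, a rotation vector about the tool's x, y, z in degrees. In form: gripper x y z rx ry rz; .... A call has 1 to 8 rows; each row shifts and turns the pose as measured when the row begins, along the tool's axes as they then stand; what a row does not reach is not made up. A row lasts 1/8 s, in which the tool goes at most 62.5 mm and 10.7 degrees, less where a joint would pass 70% of its speed; a pose out of reach is approached as far as the arm can. A call is refused whole if a number of a shift passes 62.5 or a number of a turn 10.7, either way. A call with a gripper value outside its range is refused whole. The fingers move at their own pace and stop on an object; "grip_force" is the grip in N (left out, the last holds). Time passes only in rows, so rows that do not move let the fingers close. It gives the time, the measured TCP pose, the force and the opening at its end, in the units of the state.
- monitor.get_state(): the state, without advancing time (a new reading comes with each control period).
- cams.read_camera(name): name is "side" or "top"; returns (picture, depth): 400x640x3 uint8, red, green, blue; 400x640 float32, m along the optical axis (not along the pixel's ray), 0 where there is no reading.
- cams.calibration(name): a dict with "fx", "fy", "cx", "cy" (pixels), "D" ([k1, k2, p1, p2, k3] as OpenCV has them; the pictures are not rectified), "R" (3x3) and "t" (3): a world point X has camera coordinates R X + t. Camera axes: x right, y down, z forward; pixel columns grow to the right and rows downward; lengths in m; the calibration is good to about 2 mm. A picture is of the moment at which its call begins. calibration takes no time and is no camera call.
- job.hand_in(): hands the job in, once; it reports no verdict.
The state is a dict: "clock": time; "joint_pos": joint angles; "qvel": joint speeds; "tau": joint torques, N m; "tcp_pos": TCP position; "orientation": TCP orientation; "wrist_force": force on the tool from outside, world axes, zero at the start; "ft_torque": the same for the moment, N m; "finger_gap": finger opening in m.
Only numpy, scipy, OpenCV 4.12 (cv2) and the standard library are available. Lean on these libraries where they do the work, as an engineer would, in place of code of your own. Each camera call takes 0.05 s, during which the arm holds its last target.

TASK

One of the three identical closed tins on the grey board is still full of glass mosaic discs and is clearly the heaviest; the other two are partly used. Heft them one at a time from the robot's left to its right (left, middle, right), lifting each a few centimetres clear, with a gentle grip because the tins dent, and setting each softly back upright on the board before you take the next. Then hold the heaviest one up, upright, with at least 15 cm of air between it and the table, while the other two stand on the board and the jar, tub and tape roll are left alone; finish still holding it up.

Things in the scene. Friction and masses are not known exactly. Their poses are not given: they have to be found in the camera images.
- tin_left_center (a point): the left of three closed tins that look alike, in a row on the board (left is +y), some 135 mm apart: plain metal cylinder, 56 mm in diameter, 76 mm tall, upright. The point is its centre, 38 mm above its underside; z along its axis, up. With its packed contents it weighs 0.63 to 0.75 kg if full, else 0.2 to 0.38 kg. Its thin wall takes a 40 N grip; 70 N dents it
- tin_middle_center (a point): the middle of three closed tins that look alike, in a row on the board (left is +y), some 135 mm apart: plain metal cylinder, 56 mm in diameter, 76 mm tall, upright. The point is its centre, 38 mm above its underside; z along its axis, up. With its packed contents it weighs 0.63 to 0.75 kg if full, else 0.2 to 0.38 kg. Its thin wall takes a 40 N grip; 70 N dents it
- tin_right_center (a point): the right of three closed tins that look alike, in a row on the board (left is +y), some 135 mm apart: plain metal cylinder, 56 mm in diameter, 76 mm tall, upright. The point is its centre, 38 mm above its underside; z along its axis, up. With its packed contents it weighs 0.63 to 0.75 kg if full, else 0.2 to 0.38 kg. Its thin wall takes a 40 N grip; 70 N dents it
- board: flat sheet of grey millboard fixed on the table, 240 x 440 x 4 mm; the origin is the centre of its underside on the table, x along the short side (away from the robot), y along the long side, along which the tins stand; its top is at 4 mm
- jar_center (a point): bystander beyond the board: closed glass jar with metal lid, 84 mm in diameter, 110 mm tall, standing on the table; the point is its centre, half-way up
- tub_center (a point): bystander beyond the board: low round white plastic tub with lid, 94 mm in diameter, 46 mm tall, on the table; the point is its centre, half-way up
- tape_center (a point): bystander off the board's right-hand end: cardboard-brown roll of tape lying flat on the table, 90 mm in diameter, 25 mm high; the point is its centre, half-way up

How it is judged:
By the outcome, as a careful person would: the job done as asked, in the order asked, and still so for the second after the job is handed in, while the arm keeps its last pose, push and grip.
It also fails if it takes over 64 s, if anything falls off the work surface, if the arm or the gripper's body presses on something with over 40 N, if the wrist force passes 120 N, or if a joint passes its speed limit or range.

## Working session

There is one attempt and no reset: what is moved stays moved. The work goes in short steps, Python scripts to look and compute and a tool call to move; the robot and the scene stay as the last step left them, time stands still between calls to the robot, and variables do not carry over. Pictures are saved under pics/ and viewed, and the job is handed in when it is done.

Besides the shell and the picture viewer there is one more tool, called after "Request:" as name(argument=value, ...) on one line, values as JSON. drive_tool: Moves the arm, as the interface text tells. Its arguments: {"type":"object","properties":{"plan":{"type":"string"},"grip_force":{"type":"number"}},"required":["plan"]}

```bash
mkdir -p pics; ls; python3 - <<'E'
from workcell import monitor, cams, job, env
import cv2,numpy as np
print(monitor.get_state()); print(env.finger_overhang)
for n in("top","side"):
    p,d=cams.read_camera(n); cv2.imwrite(f"pics/{n}0.png",p[:,:,::-1]); np.savez(f"{n}0.npz",p=p,d=d)
    print(n,cams.calibration(n))
E
```

```text
pics
{'clock': 0.0, 'joint_pos': array([1.09540984e+00, 3.13999325e-01, 4.49417024e-02, 1.30355398e+00,
       2.01205260e-06, 1.43117341e+00]), 'qvel': array([-7.90863759e-04, -5.25989504e-04,  2.13850136e-04,  4.07525469e-04,
       -3.34630578e-04,  7.63566675e-05]), 'tau': array([ 9.82352722e-04, -4.80622029e+01,  2.98533833e+01,  1.93255325e-02,
       -2.12995114e-04, -6.07149531e-06]), 'tcp_pos': array([0.18926081, 0.54246244, 0.25239418]), 'orientation': array([-0.57622283,  0.57681191,  0.40885292, -0.40999336]), 'wrist_force': array([0.57719601, 0.14850017, 0.18115902]), 'ft_torque': array([-0.05394727, -0.07315744, -0.00013809]), 'finger_gap': 0.08536088812252045}
0.022
top {'fx': 380.95642844813494, 'fy': 380.95642844813494, 'cx': 320.4996568333734, 'cy': 200.6697265562648, 'D': array([-0.03652537,  0.        ,  0.        ,  0.        ,  0.        ]), 'R': array([[-0.02660814, -0.99919918,  0.02988327],
       [-0.99235337,  0.02279793, -0.1213056 ],
       [ 0.12052718, -0.03288248, -0.99216528]]), 't': array([-0.05517577,  0.63589468,  0.76830169])}
side {'fx': 483.58002512809895, 'fy': 483.58002512809895, 'cx': 315.5706711473835, 'cy': 205.11058995967065, 'D': array([0.00128469, 0.        , 0.        , 0.        , 0.        ]), 'R': array([[ 0.90523406, -0.42465456, -0.01482576],
       [-0.26329527, -0.53319643, -0.80397585],
       [ 0.33350697,  0.73168987, -0.59447711]]), 't': array([-0.58938116,  0.18317219,  0.84405341])}
```

View pics/top0.png

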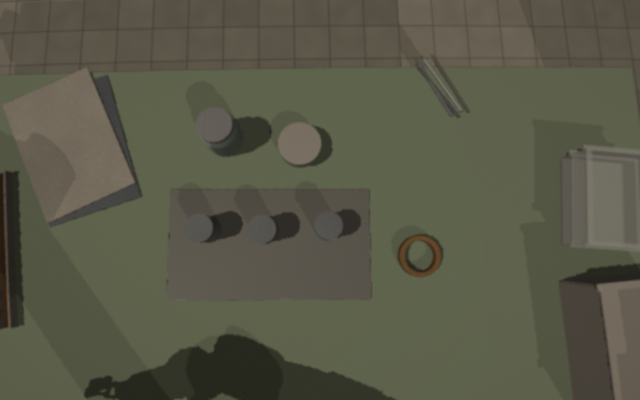

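View pics/side0.png

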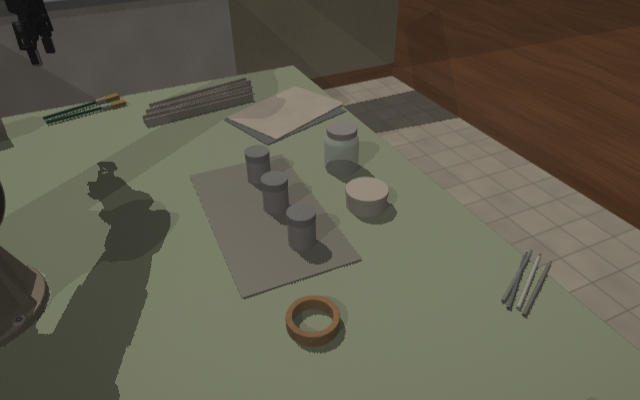

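```bash
python3 - <<'E'
from workcell import monitor
from scipy.spatial.transform import Rotation as R
q=monitor.get_state()['orientation'];print(R.from_quat(q,scalar_first=True).as_matrix().round(4))
E
```

```text
[[ 3.295e-01 -7.000e-04 -9.442e-01]
 [ 9.442e-01 -1.500e-03  3.295e-01]
 [-1.600e-03 -1.000e+00  2.000e-04]]
```

The top view shows the tins' lids at about (200,228), (262,229) and (329,226), on the board spanning (168–371, 188–300). The jar is at (215,125), the tub at (300,144) and the tape at (420,256). The tool's y axis points down.

```bash
cat > h.py <<'E'
import numpy as np,cv2
from workcell import cams,monitor
from scipy.spatial.transform import Rotation as Rn
def pts(name,d):
    c=cams.calibration(name);K=np.array([[c['fx'],0,c['cx']],[0,c['fy'],c['cy']],[0,0,1]])
    v,u=np.mgrid[0:400,0:640]
    n=cv2.undistortPoints(np.stack([u,v],-1).reshape(-1,1,2).astype(float),K,c['D']).reshape(400,640,2)
    P=np.dstack([n*d[...,None],d]); return (P-c['t'])@c['R'], n,c
def ray(name,uv,z):
    c=cams.calibration(name);K=np.array([[c['fx'],0,c['cx']],[0,c['fy'],c['cy']],[0,0,1]])
    n=cv2.undistortPoints(np.array(uv,float).reshape(-1,1,2),K,c['D']).reshape(-1,2)
    D=np.c_[n,np.ones(len(n))]@c['R'];o=-c['R'].T@c['t'];return o+D*((z-o[2])/D[:,2])[:,None]
def st():
    s=monitor.get_state();M=Rn.from_quat(s['orientation'],scalar_first=True).as_matrix()
    return s,M
E
python3 - <<'E'
from h import *
for n in("top","side"):
    f=np.load(n+"0.npz");W,_,c=pts(n,f['d']);z=W[...,2]
    ok=(f['d']>0)&(W[...,0]>.3)&(W[...,0]<.85)&(abs(W[...,1])<.45)
    for lab,lo,hi in(("lid",.072,.09),("hi",.095,.13),("mid",.035,.06),("low",.015,.032)):
        m=(ok&(z>lo)&(z<hi)).astype(np.uint8)
        k,L,S,C=cv2.connectedComponentsWithStats(m)
        for i in range(1,k):
            if S[i,4]>60:
                w=W[L==i]; 
                r=''
                if lab=='lid':
                    ct=max(cv2.findContours((L==i).astype(np.uint8),0,2)[0],key=len); (e,a,_)=cv2.fitEllipse(ct); r=(np.round(e,1),np.round(a,1),ray(n,[e],.080).round(4))
                print(n,lab,S[i],C[i].round(1),'mean',w.mean(0).round(4),'med',np.median(w,0).round(4),'mid',((w.min(0)+w.max(0))/2).round(4),np.ptp(w,axis=0).round(3),r)
    if n=='top': print('corners',ray(n,[[168,188],[371,188],[371,300],[167,300]],.004).round(3))
E
```

```text
top lid [198 112  41  38 302] [224.2 137.3] mean [0.7637 0.1235 0.0828] med [0.7569 0.1163 0.0834] mid [0.7804 0.1373 0.081 ] [0.076 0.081 0.018] (array([216.3, 127.8]), array([36.9, 39.4]), array([[0.785 , 0.1404, 0.08  ]]))
top lid [314 211  29  29 646] [328.1 225. ] mean [ 0.5801 -0.0835  0.0804] med [ 0.5801 -0.0833  0.0804] mid [ 0.5803 -0.0834  0.0781] [0.056 0.056 0.012] (array([328.1, 225. ]), array([27.7, 28. ]), array([[ 0.5801, -0.0835,  0.08  ]]))
top lid [184 213  29  29 655] [198.4 227.5] mean [0.5814 0.1744 0.08  ] med [0.581  0.1746 0.0801] mid [0.5823 0.1751 0.0785] [0.056 0.056 0.011] (array([198.5, 227.5]), array([27.9, 28.5]), array([[0.5813, 0.1741, 0.08  ]]))
top lid [247 215  29  28 657] [261.3 228.5] mean [0.5764 0.0497 0.0803] med [0.5761 0.0501 0.0802] mid [0.5765 0.0502 0.0782] [0.054 0.056 0.012] (array([261.3, 228.5]), array([27.9, 28.5]), array([[0.5763, 0.0497, 0.08  ]]))
top hi [ 196  107   37   37 1043] [214.2 124.8] mean [0.7817 0.1374 0.1094] med [0.7815 0.1375 0.1098] mid [0.7838 0.1385 0.1046] [0.071 0.071 0.019] 
top mid [ 278  122   43   44 1481
[... 2873 characters left out ...]
3] med [0.5671 0.1527 0.0249] mid [0.5812 0.1607 0.0236] [0.056 0.034 0.017] 
side low [346 197  41  15 229] [365.5 206.1] mean [ 0.741  -0.0603  0.0226] med [ 0.7363 -0.066   0.0224] mid [ 0.7525 -0.0456  0.0234] [0.078 0.063 0.017] 
side low [263 198  26  13 153] [275.4 204.9] mean [0.5691 0.0278 0.0235] med [0.5667 0.0248 0.0234] mid [0.5758 0.0352 0.0237] [0.054 0.034 0.017] 
side low [288 232  28  15 180] [301.9 240.8] mean [ 0.5727 -0.1053  0.0235] med [ 0.5707 -0.1078  0.0238] mid [ 0.578  -0.098   0.0235] [0.052 0.032 0.017] 
side low [ 286  296   54   45 1046] [312.3 318.2] mean [ 0.5107 -0.2875  0.022 ] med [ 0.5099 -0.29    0.0227] mid [ 0.5121 -0.2837  0.0204] [0.089 0.092 0.011]
```

Request:
drive_tool(plan="1 -22 0 -49 0 0 0; 1 -22 0 -49 0 0 0; 1 -22 0 -49 0 0 0; 1 -22 0 -49 0 0 0; 1 -22 0 -49 0 0 0; 1 -22 0 -49 0 0 0; 1 -22 0 -49 0 0 0; 1 -22 0 -49 0 0 0", grip_force=35)

```text
clock: 1.1
tcp_pos: [0.5074, 0.2414, 0.2488]
orientation: [-0.575, 0.575, 0.41, -0.414]
wrist_force: [0.8, 0.7, -0.3]
finger_gap: 0.0854
```

```bash
cat >> h.py <<'E'
T={'L':(.581,.173),'M':(.5755,.0487),'R':(.5795,-.0845)}
def go(k,z,xy=None):
    s,M=st();p=np.r_[xy if xy is not None else T[k],z];d=M.T@(p-s['tcp_pos'])
    # rotation to make tool y exactly down, keep x heading
    x=M[:,0].copy();x[2]=0;x/=np.linalg.norm(x);y=np.array([0,0,-1.]);G=np.c_[x,y,np.cross(x,y)]
    print('t',round(s['clock'],2),'tcp',s['tcp_pos'].round(4),'move mm',(d*1000).round(1),'rot',np.degrees(Rn.from_matrix(M.T@G).as_rotvec()).round(2),'F',s['wrist_force'].round(2),'gap',round(s['finger_gap'],4),'qv',abs(s['qvel']).max().round(3))
E
python3 -c "
from h import *
go('L',.15)"
```

```text
t 1.1 tcp [0.5074 0.2414 0.2488] move mm [-40.7  98.7 -92. ] rot [-0.2 -0.  -0.3] F [ 0.8   0.67 -0.3 ] gap 0.0854 qv 0.719
```

Request:
drive_tool(plan="1 -14 20 -31 -0.2 0 -0.3; 1 -14 20 -31 0 0 0; 1 -10 20 -24 0 0 0; 1 0 20 0 0 0 0; 1 0 15 0 0 0 0; 1 0 0 0 0 0 0")

```text
clock: 1.85
tcp_pos: [0.5807, 0.1716, 0.1473]
orientation: [0.576, -0.575, -0.409, 0.411]
wrist_force: [-0.3, 0.3, 1.3]
finger_gap: 0.0854
```

```bash
python3 - <<'E'
from h import *
go('L',.048)
p,d=cams.read_camera("side"); cv2.imwrite("pics/side1.png",cv2.resize(p[60:310,130:450,::-1],None,fx=2,fy=2))
p,d=cams.read_camera("top"); cv2.imwrite("pics/top1.png",cv2.resize(p[60:310,130:450,::-1],None,fx=2,fy=2))
E
```

```text
t 1.85 tcp [0.5807 0.1716 0.1473] move mm [ 1.5 99.3 -0.2] rot [-0.19 -0.   -0.07] F [-0.25  0.31  1.34] gap 0.0854 qv 0.017
```

View pics/side1.png

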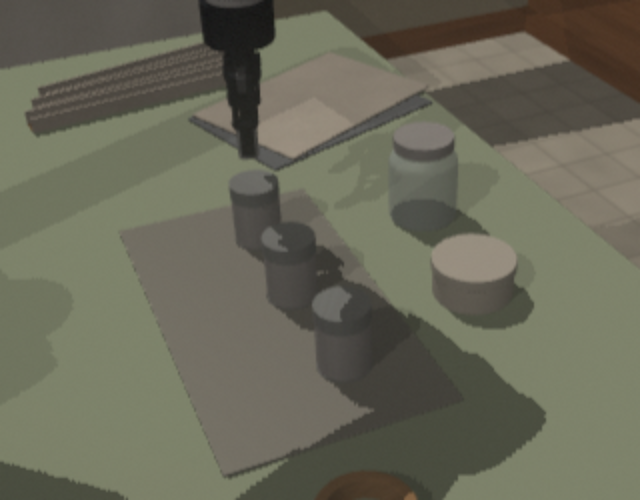

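View pics/top1.png

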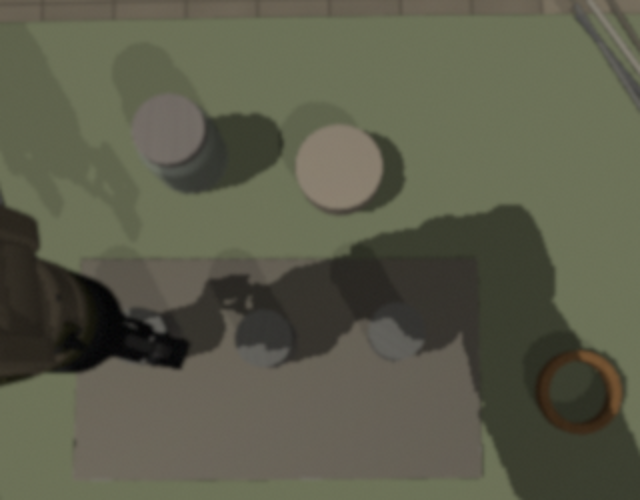

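The side view looks along the jaws: the fingertips are at about (248,155) in the crop, above the left tin's lid at (254,183). I'll check the lateral offset by projection.

```bash
python3 - <<'E'
from h import *
s,M=st()
for n in("side","top"):
    c=cams.calibration(n);K=np.array([[c['fx'],0,c['cx']],[0,c['fy'],c['cy']],[0,0,1]])
    X=[s['tcp_pos']+M@np.array([dx,dy,0]) for dx in(-.05,0,.05) for dy in(-.03,.009)]
    X+=[np.r_[T['L'],.08],np.r_[T['L'],.004]]
    u=cv2.projectPoints(np.array(X),cv2.Rodrigues(c['R'])[0],c['t'],K,c['D'])[0].reshape(-1,2)
    print(n,((u-[130,60])*2).round(0).tolist())
E
```

```text
side [[244.0, 123.0], [248.0, 156.0], [244.0, 102.0], [248.0, 134.0], [244.0, 83.0], [247.0, 114.0], [252.0, 181.0], [257.0, 236.0]]
top [[161.0, 346.0], [172.0, 348.0], [107.0, 329.0], [120.0, 331.0], [52.0, 311.0], [69.0, 315.0], [138.0, 335.0], [158.0, 339.0]]
```

The predicted fingertip (248,156) matches the one seen, and the tin matches to about 2 crop px. Descending.

Request:
drive_tool(plan="1 1.5 15 0 -0.2 0 0; 1 0 15 0 0 0 0; 1 0 15 0 0 0 0; 1 0 15 0 0 0 0; 1 0 15 0 0 0 0; 1 0 15 0 0 0 0; 1 0 8 0 0 0 0; 1 0 0 0 0 0 0")

```text
clock: 2.95
tcp_pos: [0.5825, 0.1744, 0.0451]
orientation: [-0.574, 0.577, 0.412, -0.41]
wrist_force: [-0.0, 0.0, -0.4]
finger_gap: 0.0854
```

```bash
python3 -c "
from h import *
go('L',.048)"
```

```text
t 2.95 tcp [0.5825 0.1744 0.0451] move mm [-1.8 -2.9  1. ] rot [ 0.25 -0.    0.04] F [-0.02  0.   -0.41] gap 0.0854 qv 0.007
```

Request:
drive_tool(plan="0.5 0 -2 0 0 0 0; 0.3 0 0 0 0 0 0; -1 0 0 0 0 0 0; -1 0 0 0 0 0 0; -1 0 0 0 0 0 0; -1 0 0 0 0 0 0; -1 0 0 0 0 0 0", grip_force=35)

```text
clock: 3.82
tcp_pos: [0.5834, 0.1748, 0.0485]
orientation: [-0.574, 0.577, 0.413, -0.409]
wrist_force: [-0.6, 0.6, -1.9]
finger_gap: 0.0547
```

```bash
python3 -c "
from h import *
go('L',.09)"
```

```text
t 3.83 tcp [0.5834 0.1748 0.0485] move mm [ -2.4 -41.5   1.5] rot [ 0.35 -0.    0.14] F [-0.61  0.62 -1.93] gap 0.0547 qv 0.002
```

Request:
drive_tool(plan="-1 0 -5 0 0 0 0; -1 0 -8 0 0 0 0; -1 0 -12 0 0 0 0; -1 0 -12 0 0 0 0; -1 0 -8 0 0 0 0; -1 0 -4 0 0 0 0; -1 0 0 0 0 0 0; -1 0 0 0 0 0 0")

```text
clock: 4.82
tcp_pos: [0.5828, 0.1746, 0.1011]
orientation: [-0.574, 0.577, 0.413, -0.409]
wrist_force: [0.3, -0.2, -4.0]
finger_gap: 0.0551
```

```bash
python3 - <<'E'
from h import *
go('L',.0485)
p,d=cams.read_camera("side"); cv2.imwrite("pics/side2.png",cv2.resize(p[60:310,130:450,::-1],None,fx=2,fy=2))
go('L',.0485)
E
```

```text
t 4.83 tcp [0.5828 0.1746 0.1011] move mm [-2.2 52.6  1.5] rot [ 0.35 -0.    0.12] F [ 0.32 -0.24 -3.96] gap 0.0551 qv 0.002
t 4.88 tcp [0.5828 0.1746 0.1011] move mm [-2.2 52.6  1.5] rot [ 0.34 -0.    0.12] F [ 0.09 -0.27 -3.96] gap 0.0549 qv 0.003
```

View pics/side2.png

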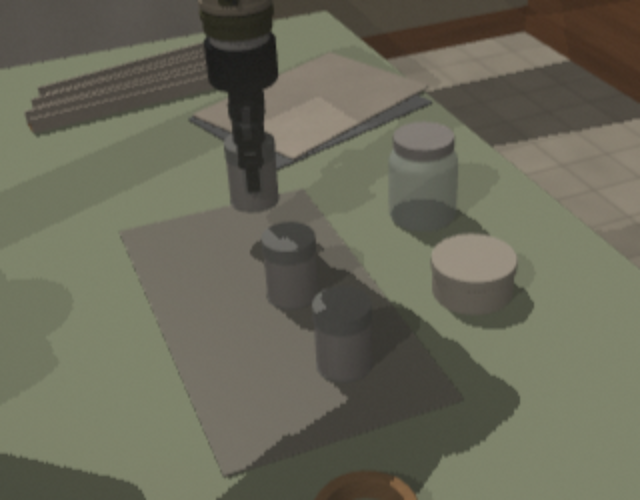

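The side view shows the left tin (crop 252,172) held clear and upright. The force is about -4 N, or roughly 0.38 kg, so it is likely a part-used tin. Now setting it down.

Request:
drive_tool(plan="-1 0 6 0 0 0 0; -1 0 12 0 0 0 0; -1 0 12 0 0 0 0; -1 0 9 0 0 0 0; -1 0 5 0 0 0 0; -1 0 2 0 0 0 0; -1 0 0 0 0 0 0")

```text
clock: 5.75
tcp_pos: [0.5816, 0.1743, 0.0495]
orientation: [-0.575, 0.576, 0.411, -0.41]
wrist_force: [0.4, -0.3, -4.0]
finger_gap: 0.0549
```

```bash
python3 -c "
from h import *
go('L',.0485)"
```

```text
t 5.75 tcp [0.5816 0.1743 0.0495] move mm [-1.4  1.   0.2] rot [ 0.14 -0.    0.01] F [ 0.44 -0.31 -3.98] gap 0.0549 qv 0.002
```

Request:
drive_tool(plan="-1 0 0.8 0 0 0 0; -1 0 0.5 0 0 0 0; -1 0 0 0 0 0 0")

```text
clock: 6.12
tcp_pos: [0.5824, 0.1745, 0.0492]
orientation: [-0.574, 0.576, 0.412, -0.41]
wrist_force: [-0.2, -0.0, -3.8]
finger_gap: 0.0551
```

Request:
drive_tool(plan="-1 0 1.5 0 0 0 0; -1 0 0 0 0 0 0")

```text
clock: 6.38
tcp_pos: [0.5828, 0.1746, 0.0486]
orientation: [-0.574, 0.577, 0.412, -0.409]
wrist_force: [-0.8, -1.1, -3.1]
finger_gap: 0.0551
```

Request:
drive_tool(plan="-1 0 1.2 0 0 0 0; -1 0 0 0 0 0 0")

```text
clock: 6.62
tcp_pos: [0.5828, 0.1746, 0.0485]
orientation: [-0.574, 0.577, 0.413, -0.409]
wrist_force: [-0.3, -0.9, -2.6]
finger_gap: 0.0552
```

Contact: force and height are back to their values at the grasp. Releasing.

Request:
drive_tool(plan="-0.1 0 0 0 0 0 0; 0.5 0 0 0 0 0 0; 1 0 0 0 0 0 0; 1 0 0 0 0 0 0; 1 0 0 0 0 0 0; 1 0 0 0 0 0 0")

```text
clock: 7.38
tcp_pos: [0.5842, 0.1748, 0.0491]
orientation: [-0.574, 0.577, 0.414, -0.408]
wrist_force: [-0.1, -1.0, 0.8]
finger_gap: 0.0854
```

```bash
python3 -c "
from h import *
go('M',.15)"
```

```text
t 7.38 tcp [0.5842 0.1748 0.0491] move mm [-121.8 -101.   -33.5] rot [ 0.46 -0.    0.18] F [-0.08 -1.04  0.75] gap 0.0854 qv 0.001
```

Request:
drive_tool(plan="1 0 -15 0 0 0 0; 1 0 -25 0 0 0 0; 1 0 -30 0 0 0 0; 1 -20 -20 -6 0.4 0 0.1; 1 -30 -8 -8 0 0 0; 1 -30 0 -8 0 0 0; 1 -30 0 -8 0 0 0; 1 -10 0 -3 0 0 0")

```text
clock: 8.38
tcp_pos: [0.5775, 0.0484, 0.159]
orientation: [-0.573, 0.577, 0.415, -0.409]
wrist_force: [-0.5, 0.4, 1.8]
finger_gap: 0.0856
```

Request:
drive_tool(plan="1 0 0 0 0 0 0")

```text
clock: 8.5
tcp_pos: [0.5778, 0.0481, 0.1598]
orientation: [-0.573, 0.577, 0.415, -0.408]
wrist_force: [-0.4, 0.8, -0.1]
finger_gap: 0.0854
```

```bash
python3 - <<'E'
from h import *
p,d=cams.read_camera("top"); cv2.imwrite("pics/top3.png",cv2.resize(p[60:310,130:450,::-1],None,fx=2,fy=2))
W,_,_=pts("top",d);m=((d>0)&(W[...,2]>.07)&(W[...,2]<.09)).astype(np.uint8)
k,L,S,C=cv2.connectedComponentsWithStats(m)
for i in range(1,k):
    if S[i,4]>100: print(S[i],W[L==i].mean(0).round(4))
go('M',.0475)
E
```

```text
[580 148   8  97 426] [ 0.6288 -0.6228  0.0775]
[314 211  29  29 647] [ 0.5801 -0.0835  0.0803]
[580 277  60 123 865] [ 0.3428 -0.6117  0.0799]
t 8.55 tcp [0.5778 0.0486 0.1598] move mm [ -1.1 112.2   3.4] rot [ 0.57 -0.    0.27] F [0.57 0.05 1.49] gap 0.0856 qv 0.019
```

View pics/top3.png

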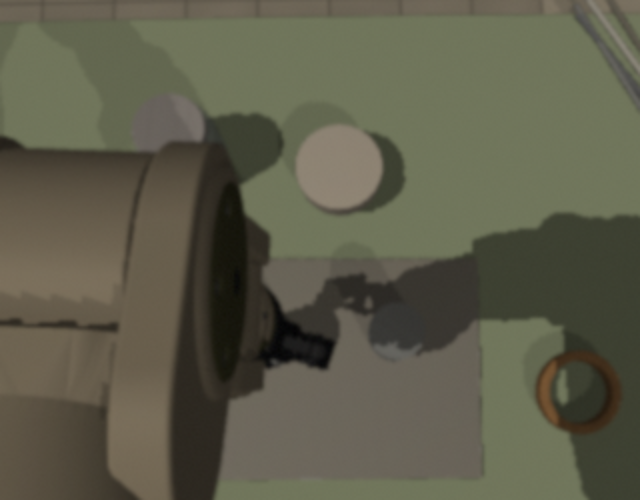

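The arm hides the left and middle tins from above; the right tin is visible at (397,325) in the crop and hasn't moved. Descending on the middle one.

Request:
drive_tool(plan="1 -1.5 15 3 0.5 0 0.3; 1 0 16 0 0 0 0; 1 0 16 0 0 0 0; 1 0 16 0 0 0 0; 1 0 16 0 0 0 0; 1 0 16 0 0 0 0; 1 0 10 0 0 0 0; 1 0 0 0 0 0 0")

```text
clock: 9.55
tcp_pos: [0.5696, 0.0541, 0.0418]
orientation: [0.575, -0.571, -0.411, 0.417]
wrist_force: [-0.6, -0.4, -0.5]
finger_gap: 0.0852
```

```bash
python3 - <<'E'
from h import *
go('M',.0475)
p,d=cams.read_camera("side"); cv2.imwrite("pics/side4.png",cv2.resize(p[60:310,130:450,::-1],None,fx=2,fy=2))
E
```

```text
t 9.55 tcp [0.5696 0.0541 0.0418] move mm [-3.3 -5.7 -7.3] rot [-0.57 -0.   -0.15] F [-0.62 -0.45 -0.45] gap 0.0852 qv 0.007
```

View pics/side4.png

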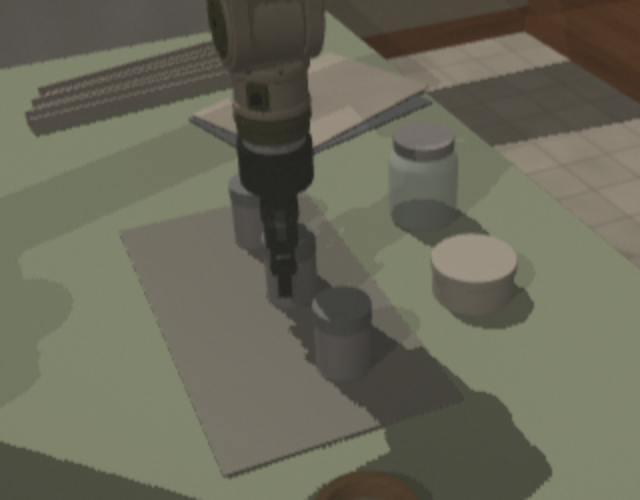

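The left tin stands at (252,210). The tool drifted a few mm on the way down, so I'll correct that before closing.

Request:
drive_tool(plan="1 -3 -5 -7 -0.5 0 -0.1; 1 0 0 0 0 0 0; 1 0 0 0 0 0 0")

```text
clock: 9.98
tcp_pos: [0.5776, 0.0485, 0.0494]
orientation: [-0.572, 0.574, 0.415, -0.413]
wrist_force: [0.7, 0.1, -0.6]
finger_gap: 0.0854
```

```bash
python3 - <<'E'
from h import *
go('M',.0475)
E
```

```text
t 9.97 tcp [0.5776 0.0485 0.0494] move mm [-0.5  1.9  2.1] rot [ 0.2  -0.    0.02] F [ 0.72  0.1  -0.63] gap 0.0854 qv 0.01
```

Good. Close.

Request:
drive_tool(plan="0.5 0 1.5 1.5 0 0 0; 0.3 0 0 0 0 0 0; -1 0 0 0 0 0 0; -1 0 0 0 0 0 0; -1 0 0 0 0 0 0; -1 0 0 0 0 0 0; -1 0 0 0 0 0 0", grip_force=35)

```text
clock: 10.85
tcp_pos: [0.5765, 0.0493, 0.0486]
orientation: [-0.572, 0.574, 0.415, -0.413]
wrist_force: [1.0, -0.8, 1.0]
finger_gap: 0.0555
```

```bash
python3 - <<'E'
from h import *
go('M',.0475)
E
```

```text
t 10.85 tcp [0.5765 0.0493 0.0486] move mm [-0.8  1.1  0.7] rot [ 0.26 -0.    0.06] F [ 0.98 -0.79  1.  ] gap 0.0555 qv 0.002
```

Request:
drive_tool(plan="-1 0 -5 0 0 0 0; -1 0 -8 0 0 0 0; -1 0 -12 0 0 0 0; -1 0 -12 0 0 0 0; -1 0 -8 0 0 0 0; -1 0 -4 0 0 0 0; -1 0 0 0 0 0 0; -1 0 0 0 0 0 0")

```text
clock: 11.85
tcp_pos: [0.5752, 0.0492, 0.1002]
orientation: [-0.573, 0.574, 0.415, -0.413]
wrist_force: [-0.3, 0.3, -3.5]
finger_gap: 0.0553
```

```bash
python3 - <<'E'
from h import *
go('M',.0475)
p,d=cams.read_camera("side"); cv2.imwrite("pics/side5.png",cv2.resize(p[60:310,130:450,::-1],None,fx=2,fy=2))
go('M',.0475)
E
```

```text
t 11.85 tcp [0.5752 0.0492 0.1002] move mm [-0.4 52.7 -0.3] rot [ 0.14 -0.    0.01] F [-0.33  0.3  -3.46] gap 0.0553 qv 0.002
t 11.9 tcp [0.5752 0.0492 0.1002] move mm [-0.4 52.7 -0.3] rot [ 0.14 -0.    0.01] F [-0.69 -0.42 -4.17] gap 0.0552 qv 0.002
```

View pics/side5.png

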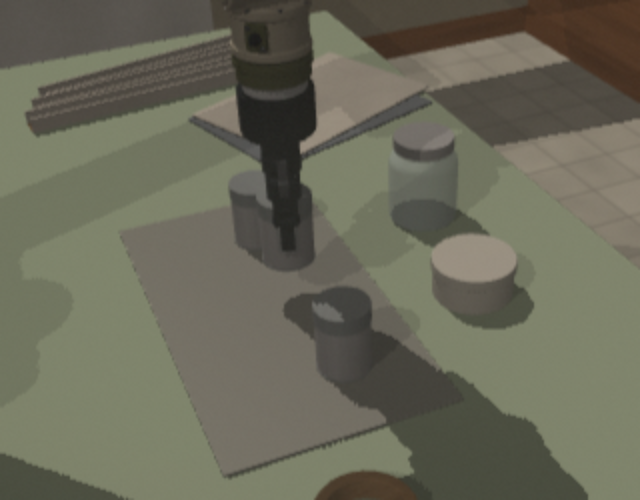

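The middle tin is held clear at (287,225) and pulls about -3.8 N, also light. That points to the right tin, which still has to be hefted. Lowering to the board as before.

Request:
drive_tool(plan="-1 0 6 0 0 0 0; -1 0 12 0 0 0 0; -1 0 12 0 0 0 0; -1 0 9 0 0 0 0; -1 0 4 0 0 0 0; -1 0 1 0 0 0 0; -1 0 0 0 0 0 0")

```text
clock: 12.78
tcp_pos: [0.5738, 0.0492, 0.0509]
orientation: [0.573, -0.573, -0.414, 0.415]
wrist_force: [-0.1, -0.8, -2.2]
finger_gap: 0.0554
```

Request:
drive_tool(plan="-1 0 1.5 0 0 0 0; -1 0 0 0 0 0 0")

```text
clock: 13.02
tcp_pos: [0.5744, 0.0492, 0.0501]
orientation: [-0.573, 0.573, 0.414, -0.414]
wrist_force: [0.5, -0.0, -3.1]
finger_gap: 0.0557
```

Request:
drive_tool(plan="-1 0 1.5 0 0 0 0; -1 0 0 0 0 0 0; -1 0 1.2 0 0 0 0; -1 0 0 0 0 0 0")

```text
clock: 13.52
tcp_pos: [0.575, 0.0492, 0.0488]
orientation: [-0.573, 0.574, 0.414, -0.414]
wrist_force: [0.5, -0.2, -2.6]
finger_gap: 0.0554
```

Request:
drive_tool(plan="-1 0 1.2 0 0 0 0; -1 0 0 0 0 0 0")

```text
clock: 13.78
tcp_pos: [0.5751, 0.0492, 0.0487]
orientation: [-0.572, 0.574, 0.415, -0.413]
wrist_force: [0.3, 0.4, -3.8]
finger_gap: 0.0555
```

Request:
drive_tool(plan="-1 0 1.5 0 0 0 0; -1 0 0 0 0 0 0")

```text
clock: 14.02
tcp_pos: [0.5752, 0.0492, 0.0487]
orientation: [-0.572, 0.574, 0.415, -0.413]
wrist_force: [-0.2, -1.0, -3.8]
finger_gap: 0.0557
```

It is stalled within 0.1 mm of the height it was grasped at, so the tin is on the board. Releasing and moving to the right tin.

Request:
drive_tool(plan="-0.1 0 0 0 0 0 0; 0.5 0 0 0 0 0 0; 1 0 0 0 0 0 0; 1 0 0 0 0 0 0; 1 0 0 0 0 0 0; 1 0 0 0 0 0 0")

```text
clock: 14.78
tcp_pos: [0.5764, 0.0491, 0.0486]
orientation: [-0.572, 0.575, 0.415, -0.413]
wrist_force: [-0.3, -0.6, -0.5]
finger_gap: 0.085
```

```bash
python3 -c "
from h import *
go('R',.15)"
```

```text
t 14.78 tcp [0.5764 0.0491 0.0486] move mm [-125.8 -101.2  -45.4] rot [ 0.31 -0.    0.05] F [-0.26 -0.6  -0.45] gap 0.085 qv 0.001
```

Request:
drive_tool(plan="1 0 -15 0 0 0 0; 1 0 -25 0 0 0 0; 1 0 -30 0 0 0 0; 1 -22 -18 -9 0 0 0; 1 -31 -5 -11 0 0 0; 1 -31 0 -11 0 0 0; 1 -31 0 -11 0 0 0; 1 -10 0 -3 0 0 0")

```text
clock: 15.78
tcp_pos: [0.5815, -0.0863, 0.1539]
orientation: [-0.569, 0.576, 0.418, -0.412]
wrist_force: [-0.1, -0.4, 0.5]
finger_gap: 0.0856
```

Request:
drive_tool(plan="1 0 0 0 0 0 0; 1 0 0 0 0 0 0")

```text
clock: 16.02
tcp_pos: [0.5815, -0.0858, 0.1548]
orientation: [-0.569, 0.576, 0.419, -0.411]
wrist_force: [-0.4, -0.0, 0.4]
finger_gap: 0.0853
```

```bash
python3 - <<'E'
from h import *
go('R',.048)
p,d=cams.read_camera("side"); cv2.imwrite("pics/side6.png",cv2.resize(p[60:310,130:450,::-1],None,fx=2,fy=2))
E
```

```text
t 16.02 tcp [ 0.5815 -0.0858  0.1548] move mm [  0.4 106.7   3.8] rot [ 0.81 -0.    0.14] F [-0.43 -0.05  0.39] gap 0.0853 qv 0.004
```

View pics/side6.png

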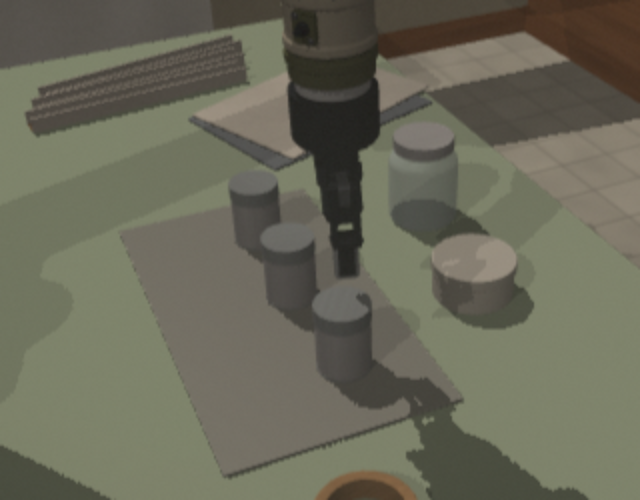

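The left tin (254,210) and middle tin (290,265) stand upright, and the gripper is above the right tin (343,335). I'll level the tool, then descend.

Request:
drive_tool(plan="1 0 14 3 0.8 0 0; 1 0 15 0 0 0 0; 1 0 15 0 0 0 0; 1 0 10 0 0 0 0; 1 0 0 0 0 0 0; 1 0 0 0 0 0 0")

```text
clock: 16.82
tcp_pos: [0.5773, -0.0819, 0.0949]
orientation: [0.574, -0.57, -0.416, 0.416]
wrist_force: [-0.1, -0.1, -0.1]
finger_gap: 0.0853
```

```bash
python3 -c "
from h import *
go('R',.048)"
```

```text
t 16.82 tcp [ 0.5773 -0.0819  0.0949] move mm [-1.9 46.9 -3.1] rot [-0.28  0.    0.15] F [-0.09 -0.11 -0.08] gap 0.0853 qv 0.004
```

Request:
drive_tool(plan="1 -2 8 -3 -0.2 0 0; 1 0 10 0 0 0 0; 1 0 10 0 0 0 0; 1 0 10 0 0 0 0; 1 0 4 0 0 0 0; 1 0 0 0 0 0 0")

```text
clock: 17.58
tcp_pos: [0.5801, -0.0852, 0.0504]
orientation: [0.572, -0.571, -0.417, 0.415]
wrist_force: [-0.2, 0.7, 0.0]
finger_gap: 0.0851
```

```bash
python3 -c "
from h import *
go('R',.048)"
```

```text
t 17.57 tcp [ 0.5801 -0.0852  0.0504] move mm [0.4 2.4 0.8] rot [-0.    0.    0.15] F [-0.16  0.65  0.03] gap 0.0851 qv 0.002
```

Request:
drive_tool(plan="0.5 0 2 0 0 0 0; 0.3 0 0 0 0 0 0; -1 0 0 0 0 0 0; -1 0 0 0 0 0 0; -1 0 0 0 0 0 0; -1 0 0 0 0 0 0; -1 0 0 0 0 0 0", grip_force=35)

```text
clock: 18.45
tcp_pos: [0.5807, -0.0846, 0.0491]
orientation: [0.572, -0.571, -0.417, 0.415]
wrist_force: [0.5, 1.7, -1.7]
finger_gap: 0.0563
```

Request:
drive_tool(plan="-1 0 -5 0 0 0 0; -1 0 -8 0 0 0 0; -1 0 -12 0 0 0 0; -1 0 -12 0 0 0 0; -1 0 -8 0 0 0 0; -1 0 -4 0 0 0 0; -1 0 0 0 0 0 0; -1 0 0 0 0 0 0")

```text
clock: 19.45
tcp_pos: [0.5788, -0.0848, 0.1]
orientation: [0.573, -0.571, -0.416, 0.416]
wrist_force: [-0.5, -0.6, -6.6]
finger_gap: 0.0562
```

```bash
python3 - <<'E'
from h import *
go('R',.0485)
p,d=cams.read_camera("side"); cv2.imwrite("pics/side7.png",cv2.resize(p[60:310,130:450,::-1],None,fx=2,fy=2))
go('R',.0485)
E
```

```text
t 19.45 tcp [ 0.5788 -0.0848  0.1   ] move mm [ 0.3 51.5 -0.8] rot [-0.17  0.    0.15] F [-0.54 -0.58 -6.58] gap 0.0562 qv 0.002
t 19.5 tcp [ 0.5788 -0.0848  0.0999] move mm [ 0.4 51.4 -0.8] rot [-0.17  0.    0.15] F [ 0.18  0.11 -6.92] gap 0.056 qv 0.003
```

View pics/side7.png

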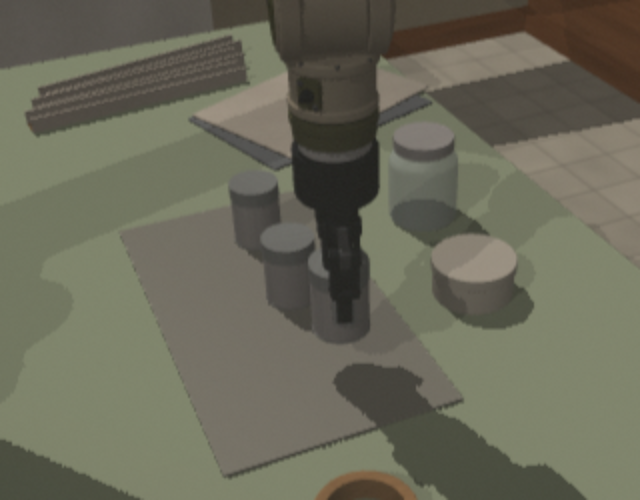

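The right tin pulls about 6.75 N, or 0.69 kg, so it is the full one. The instructions say to set each tin back, so I'll put it down before the final lift.

Request:
drive_tool(plan="-1 0 6 0 0 0 0; -1 0 12 0 0 0 0; -1 0 12 0 0 0 0; -1 0 9 0 0 0 0; -1 0 4 0 0 0 0; -1 0 1 0 0 0 0; -1 0 0 0 0 0 0")

```text
clock: 20.38
tcp_pos: [0.5773, -0.0842, 0.0507]
orientation: [0.574, -0.569, -0.415, 0.417]
wrist_force: [-0.4, -0.0, -6.4]
finger_gap: 0.0561
```

Request:
drive_tool(plan="-1 0 1 0 0 0 0; -1 0 0 0 0 0 0")

```text
clock: 20.62
tcp_pos: [0.5779, -0.0844, 0.0504]
orientation: [0.574, -0.57, -0.415, 0.416]
wrist_force: [-0.5, -0.2, -6.3]
finger_gap: 0.0562
```

Request:
drive_tool(plan="-1 0 1.5 0 0 0 0; -1 0 0 0 0 0 0; -1 0 1.2 0 0 0 0; -1 0 0 0 0 0 0")

```text
clock: 21.12
tcp_pos: [0.5785, -0.0845, 0.0492]
orientation: [0.573, -0.57, -0.416, 0.416]
wrist_force: [0.2, -0.0, -6.6]
finger_gap: 0.056
```

Request:
drive_tool(plan="-1 0 1.2 0 0 0 0; -1 0 0 0 0 0 0")

```text
clock: 21.38
tcp_pos: [0.5785, -0.0845, 0.0491]
orientation: [0.573, -0.571, -0.416, 0.416]
wrist_force: [0.4, -0.8, -6.4]
finger_gap: 0.0561
```

Request:
drive_tool(plan="-1 0 2.5 0 0 0 0; -1 0 0 0 0 0 0")

```text
clock: 21.62
tcp_pos: [0.5787, -0.0846, 0.0492]
orientation: [0.573, -0.571, -0.416, 0.415]
wrist_force: [-0.3, -0.2, -7.2]
finger_gap: 0.0561
```

Request:
drive_tool(plan="-1 0 2.5 0 0 0 0")

```text
clock: 21.75
tcp_pos: [0.579, -0.0846, 0.0489]
orientation: [0.572, -0.571, -0.417, 0.415]
wrist_force: [-10.7, 3.2, 28.2]
finger_gap: 0.0564
```

The firm contact (28 N upward during the push) confirms it is on the board. Zero-shift rows just relax back. Release, check, regrip.

Request:
drive_tool(plan="-1 0 0 0 0 0 0; -0.1 0 0 0 0 0 0; 0.5 0 0 0 0 0 0; 1 0 0 0 0 0 0; 1 0 0 0 0 0 0; 1 0 0 0 0 0 0")

```text
clock: 22.5
tcp_pos: [0.5811, -0.0853, 0.0491]
orientation: [-0.571, 0.573, 0.417, -0.414]
wrist_force: [0.4, 0.3, 0.0]
finger_gap: 0.085
```

```bash
python3 - <<'E'
from h import *
go('R',.0485)
p,d=cams.read_camera("side"); cv2.imwrite("pics/side8.png",cv2.resize(p[60:310,130:450,::-1],None,fx=2,fy=2))
E
```

```text
t 22.5 tcp [ 0.5811 -0.0853  0.0491] move mm [0.2 0.6 1.8] rot [ 0.24 -0.    0.14] F [0.41 0.27 0.03] gap 0.085 qv 0.004
```

View pics/side8.png

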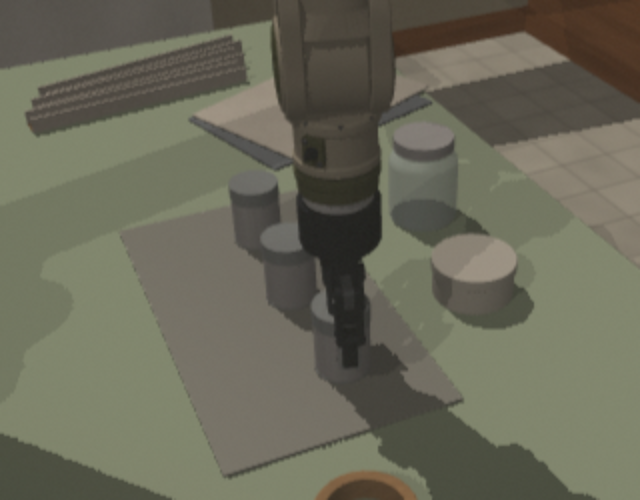

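All three tins stand and the wrist reads zero with the jaws open. Regripping and lifting to TCP z of about 0.25, which puts the tin's underside near 0.205.

Request:
drive_tool(plan="0.5 0 0 1.5 0.2 0 0; 0.3 0 0 0 0 0 0; -1 0 0 0 0 0 0; -1 0 0 0 0 0 0; -1 0 0 0 0 0 0; -1 0 0 0 0 0 0; -1 0 0 0 0 0 0", grip_force=35)

```text
clock: 23.42
tcp_pos: [0.5796, -0.0847, 0.0495]
orientation: [0.572, -0.572, -0.417, 0.415]
wrist_force: [0.4, 0.3, 1.2]
finger_gap: 0.056
```

Request:
drive_tool(plan="-1 0 -5 0 0 0 0; -1 0 -10 0 0 0 0; -1 0 -18 0 0 0 0; -1 0 -25 0 0 0 0; -1 0 -28 0 0 0 0; -1 0 -28 0 0 0 0; -1 0 -28 0 0 0 0; -1 0 -20 0 0 0 0")

```text
clock: 24.42
tcp_pos: [0.5741, -0.0836, 0.212]
orientation: [0.577, -0.567, -0.413, 0.419]
wrist_force: [0.2, -0.4, -6.1]
finger_gap: 0.056
```

Request:
drive_tool(plan="-1 0 -15 0 0 0 0; -1 0 -8 0 0 0 0; -1 0 -3 0 0 0 0; -1 0 0 0 0 0 0; -1 0 0 0 0 0 0; -1 0 0 0 0 0 0")

```text
clock: 25.18
tcp_pos: [0.5735, -0.0835, 0.2381]
orientation: [0.578, -0.566, -0.413, 0.419]
wrist_force: [0.1, 1.3, -5.2]
finger_gap: 0.0561
```

```bash
python3 - <<'E'
from h import *
go('R',.25)
p,d=cams.read_camera("side"); cv2.imwrite("pics/side9.png",cv2.resize(p[60:310,130:450,::-1],None,fx=2,fy=2))
p,d=cams.read_camera("top"); cv2.imwrite("pics/top9.png",cv2.resize(p[60:310,130:450,::-1],None,fx=2,fy=2))
go('R',.25)
E
```

```text
t 25.18 tcp [ 0.5735 -0.0835  0.2381] move mm [  0.9 -12.   -5.8] rot [-1.08  0.    0.11] F [ 0.13  1.3  -5.22] gap 0.0561 qv 0.007
t 25.27 tcp [ 0.5735 -0.0835  0.2382] move mm [  0.9 -11.9  -5.8] rot [-1.07  0.    0.11] F [-1.   -0.35 -6.06] gap 0.0563 qv 0.003
```

View pics/side9.png

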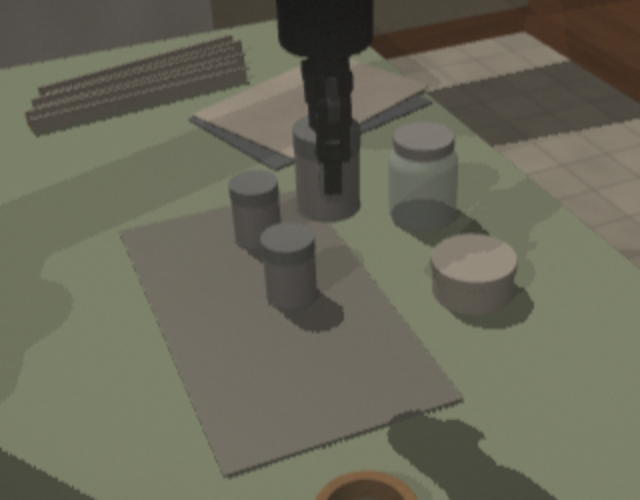

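View pics/top9.png

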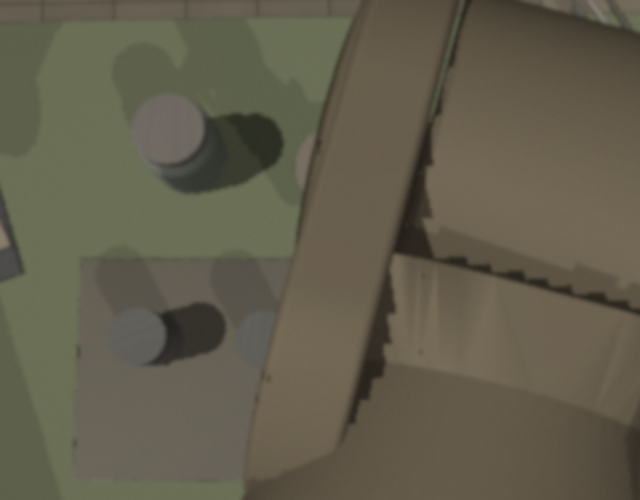

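The full tin is held at (327,165), with its underside at about 0.19 m. The left and middle tins stand on the board. I'll trim out the 1° tilt.

Request:
drive_tool(plan="-1 0 0 0 -1 0 0; -1 0 0 0 0 0 0; -1 0 0 0 0 0 0; -1 0 0 0 0 0 0")

```text
clock: 25.78
tcp_pos: [0.5732, -0.0834, 0.2381]
orientation: [0.572, -0.571, -0.416, 0.415]
wrist_force: [0.2, -0.3, -6.1]
finger_gap: 0.0561
```

```bash
python3 - <<'E'
from h import *
from workcell import job
go('R',.25)
p,d=cams.read_camera("side"); W,_,_=pts("side",d)
roi=np.zeros((400,640),bool); roi[115:170,277:312]=True
w=W[roi&(W[...,2]>.15)&(W[...,1]>-.16)&(W[...,1]<.0)]; print('lowest z of held tin',np.percentile(w[:,2],[0,2]).round(3))
print(job.hand_in())
E
```

```text
t 25.77 tcp [ 0.5732 -0.0834  0.2381] move mm [  0.9 -11.9  -6.3] rot [-0.02  0.    0.11] F [ 0.24 -0.31 -6.13] gap 0.0561 qv 0.003
lowest z of held tin [0.189 0.193]
the job is handed in; nothing more can be done
None
```

The right tin is the full one, and I handed the job in at about 26 s with the arm still holding it up. I hefted left, middle and right in that order, with a 35 N grip and lifts of about 5 cm. The right tin was set down and released like the others before the final lift.

| Tin | Wrist force when lifted | Rough mass |
|---|---|---|
| Left | about 4.0 N | 0.4 kg |
| Middle | about 3.8 N | 0.39 kg |
| Right | about 6.75 N | 0.69 kg |

**Last checks:** The tin's underside was at about 0.19 m, the tool was within about 0.1° of vertical, and the finger opening was steady at 56 mm. The last pictures showed the left and middle tins upright on the board. The jar and tub had not moved. The tape roll was mostly out of view by then, but nothing went near it.

**Where readings disagreed or fell short:**
- **Noise:** the wrist force varies by about 1 N. The light tins therefore read slightly above their 0.38 kg limit, and the last readings on the held tin were 5.2 to 6.1 N. The gap to the full tin is still clear.
- **Contact on set-down:** the force readings at rest did not show contact clearly, so I judged the left and middle by the height stalling at the grasp height. For the right tin I confirmed contact with a brief push that read 28 N.

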